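Clear the wood waste off the sorting tray into the lidded bucket

ROBOT

A 7-joint arm with a two-finger parallel gripper is mounted at the origin on the work surface. World frame = base frame: x ahead of the robot, y to its left, z up, the work surface at z = 0. Lengths are in m, angles in rad, forces in N, time in s.
With the tool pointing down it reaches from about 0.35 to 0.9 m from the base axis. Payload 8.1 kg.
Tool frame: the origin (TCP) lies on the centre line of the jaws, within the pads' length; the fingertips stand 19 mm ahead of it and the grasp point (between the pads) is the TCP (arm.tip_reach is the distance from the TCP to the fingertips, in m); z points along the fingers, y is the line along which they close (so a half turn about z gives the same grasp; the last joint's range is limited). The gripper opens to 92 mm and grips with 3 to 60 N. Pads are 19 mm wide; open, the fingers measure 130 mm over their backs; the gripper's body (75 mm by 190 mm) begins 47 mm behind the grasp point.
Start: joints at [1.207, 0.434, 0.025, 1.573, -0.012, 1.134, -0.075], TCP at [0.161, -0.604, 0.246] pointing down, gripper open.
Joint ranges: [-2.62, 2.62], [-0.44, 2.09], [-1.27, 1.32], [0.08, 2.57], [-1.32, 4.46], [0.12, 2], [-2.74, 2.74]. Speed limits (rad/s): [2.22, 2.22, 3.01, 3.01, 3.14, 3.14, 3.14].

INTERFACE

Orientations are given as a rotation vector (axis times angle).
In Python, from cell import arm gives the robot as it stands.
- The arm moves only by the tool arm_command, never from a script. Its argument "targets" is a list that holds one entry, the list of rows, each a list of 6 numbers: the shift along the tool's x, y, z in m, then the turn, a rotation vector about the tool's x, y, z in rad. A call has 1 to 10 rows; each row shifts and turns the commanded pose from where the row before left it, along the tool's axes as they then stand; what a row does not reach is not made up. A row lasts 1/8 s, in which the tool goes at most 62.5 mm and 10.7 degrees, less where a joint would pass 70% of its speed; a pose out of reach is approached as far as the arm can. A call with a gripper value outside its range is refused whole. "jaw" is the finger opening in m, from 0 to 0.0918, set as the call begins (left out, the last holds). The fingers move at their own pace and stop on an object; "newtons" is the grip in N (left out, the last holds). Time passes only in rows, so rows that do not move let the fingers close. It gives the time, the measured TCP pose, the force, the opening and the grip force at its end, in the units of the state.
- arm.observe(): the state, without advancing time (a new reading comes with each control period).
- arm.get_image(name): name is "scene" or "top"; returns a dict with "pixels" (384x512x3 uint8, red, green, blue), "z_map" (384x512 float32, m along the optical axis (not along the pixel's ray), 0 where there is no reading), "fx", "fy", "cx", "cy" (pixels), "dist" ([k1, k2, p1, p2, k3] as OpenCV has them; the pictures are not rectified), "xyz" and "rotation" of the camera in the world. Camera axes: x right, y down, z forward; pixel columns grow to the right and rows downward; lengths in m; the calibration is good to about 2 mm. A picture is of the moment at which its call begins.
- arm.sign_off(): hands the job in; it is judged then, once.
The state is a dict: "clock": time; "joints": joint angles; "dq": joint speeds; "joint_efforts": joint torques, N m; "position": TCP position; "ee_rot": TCP orientation; "force": force on the tool from outside, world axes, zero at the start; "ft_torque": the same for the moment, N m; "width": opening from 0.0 (shut) to 1.0 (fully open); "gripper_force": force on a finger pad.
Only numpy, scipy, OpenCV 4.12 (cv2) and the standard library are available. Lean on these libraries where they do the work, as an engineer would, in place of code of your own. Each camera call takes 0.05 s, during which the arm holds its last target. There are 200 camera calls.

TASK

Clear the wood waste off the sorting tray: take the lid off the small bucket and lay it down on the bench, put the two slabs of bark and the cut piece of branch from the tray into the bucket, and then put the lid back on so that the bucket is fully closed. The pine cone is a specimen: leave it lying where it is in the tray, and do not disturb the dish, the magnifier or the flowerpot.

Things in the scene. Friction and masses are not known exactly. Their poses are not given: they have to be found in the camera images.
- bucket: small round open grey plastic bucket, fixed to the bench; 176 mm across the rim outside, 168 mm inside, tapering to 146 mm outside at the foot, 150 mm high, inner floor 5 mm up. Origin: centre of its underside, on the bench; z up. It stands either left or right of the middle of the bench
- bucket_mouth (a point): centre of the bucket's rim plane, 150 mm above the bench
- lid: loose round grey plastic lid, 0.15 kg. From below: a plug 152 mm across and 10 mm deep that drops into the bucket's mouth (8 mm play all round), a flange 184 mm across and 6 mm thick, and an upright black knob, a cylinder 30 mm across and 36 mm tall on top. Origin: centre of the plug's underside, z up; seated on the bucket the origin is 140 mm above the bench, lying on the bench it is at 0
- lid_knob (a point): point on the lid's axis at the knob, 36 mm above the lid's origin, 20 mm above the flange's top (the knob's top is 16 mm above this point)
- tray: low white square sorting tray, fixed to the bench, 270 x 270 mm outside, walls 5 mm thick and 14 mm high, floor 5 mm up. Origin: centre of its underside. It stands on the other side of the middle from the bucket; the four pieces lie in it, one in each quarter in any order
- bark_long: dark brown slab of bark, 94 mm long (its x) x 44 mm wide (its y) x 24 mm thick (the lower 17 mm is full width). Wood waste. Origin: centre of its underside
- bark_short: dark brown short thick chunk of bark, 70 mm long (its x) x 48 mm wide (its y) x 30 mm thick (the lower 21 mm is full width). Wood waste. Origin: centre of its underside
- branch: cut piece of branch with pale ends and a short stub on top, 102 mm long (its x), 26 mm across (its sides are gripped at 22 to 26 mm), lying down. Wood waste. Origin: centre of its underside
- cone: pine cone lying on its side, 75 mm long (its x), 44 mm across, with rings of scales, to be left where it is. Origin: its underside at mid-length
- dish: shallow clear glass dish, 96 mm across, 16 mm high, on the far part of the bench; leave alone. Origin: centre of its underside
- magnifier: black hand magnifier lying flat, round lens frame 64 mm across, handle to its -x side, 147 mm long in all, 10 mm thick, on the far part of the bench; leave alone. Origin: under the lens's centre
- flowerpot: small clay flowerpot with a seedling, 84 mm across, 75 mm high (about 120 mm with the leaves), on the far part of the bench; leave alone. Origin: centre of its underside

How it is judged:
On the way, in this order (a step that is already met when the one before it is completed fails the run):
1. the lid is off the bucket and lies on the bench (horizontal distance between lid and bucket above 0.14 m and height (world z) of lid below 0.04 m and angle between lid's own z axis and vertical below 0.35 rad and linear speed of lid below 0.05 m/s and contact force between the fingers and lid below 0.1 N), for 0.2 s.
2. both slabs of bark and the branch are inside the bucket (horizontal distance between each of bark_long, bark_short, branch and bucket below 0.08 m and height (world z) of bark_long between 0 and 0.135 m and height (world z) of bark_short between 0 and 0.135 m and height (world z) of branch between 0 and 0.135 m), for 0.2 s.
At the end, for the whole second after the job is handed in: The long and the short bark slab and the branch are inside the bucket (below its rim); the lid is seated on the bucket, right way up and level within 0.05 rad, centred within 12 mm, its origin 135 to 145 mm above the bench, at rest; the pine cone is within 40 mm of where it lay (all of step 2 and horizontal distance between lid and bucket below 0.012 m and height (world z) of lid between 0.135 and 0.145 m and angle between lid's own z axis and vertical below 0.05 rad and linear speed of lid below 0.02 m/s and distance of cone from where it was at the start of the episode below 0.04 m); the robot touches nothing.
It fails at once if the pine cone is moved more than 40 mm (distance of cone from where it was at the start of the episode above 0.04 m).
It fails at once if the dish, the magnifier or the flowerpot is moved more than 40 mm (distance of any of dish, magnifier, flowerpot from where it was at the start of the episode above 0.04 m).
It also fails if it takes over 72 s, if anything falls off the work surface, if the arm or the gripper's body presses on something with over 40 N, if the wrist force passes 120 N, or if a joint passes its speed limit or range.

## Working session

There is one attempt and no reset: what is moved stays moved. The work goes in short steps, Python scripts to look and compute and a tool call to move; the robot and the scene stay as the last step left them, time stands still between calls to the robot, and variables do not carry over. Pictures are saved under pics/ and viewed, at most 10 in all, crops included, and the job is handed in when it is done.

Besides the shell and the picture viewer there is one more tool, called after "Call:" as a command line: name --argument value ..., lists and objects as JSON in quotes. arm_command: Moves the arm, as the interface text tells. Its arguments: {"type":"object","properties":{"targets":{"type":"array","items":{"type":"array","items":{"type":"array","items":{"type":"number"}}}},"jaw":{"type":"number"},"newtons":{"type":"number"}},"required":["targets"]}

```bash
mkdir -p pics; ls
python3 - <<'E'
from cell import arm
import cv2,numpy as np
s=arm.observe();print({k:np.round(v,3) for k,v in s.items()}, arm.tip_reach)
ims=[]
for n in("scene","top"):
    i=arm.get_image(n); cv2.imwrite(f"pics/{n}0.png",i["pixels"][:,:,::-1]); np.savez(f"{n}0.npz",**i)
    print(n,i["fx"],i["fy"],i["cx"],i["cy"],i["dist"],i["xyz"],i["rotation"],(i["z_map"]>0).mean())
E
```

```text
pics
{'clock': np.float64(0.0), 'joints': array([ 1.207,  0.435,  0.025,  1.574, -0.012,  1.134, -0.075]), 'dq': array([-0.001, -0.001,  0.   , -0.001,  0.   , -0.001, -0.001]), 'joint_efforts': array([-1.0000e-03, -6.6784e+01,  9.8400e-01, -3.1446e+01, -6.1000e-02,
        4.3000e-02,  0.0000e+00]), 'position': array([ 0.161, -0.603,  0.245]), 'ee_rot': array([-3.113e+00, -4.080e-01,  1.000e-03]), 'force': array([ 0.573,  0.233, -0.207]), 'ft_torque': array([-0.004,  0.003,  0.087]), 'gripper_force': np.float64(0.0), 'width': np.float64(1.004)} 0.019
scene 470.82199736083163 470.82199736083163 254.58568448725111 191.02008444111817 [-0.16969603  0.          0.          0.          0.        ] [1.19335834 0.65165074 1.04656727] [-0.97727686 -2.50467468  0.99967697] 0.99603271484375
top 350.5781326477675 350.5781326477675 253.9562075347323 189.22974939942105 [-0.01366204  0.          0.          0.          0.        ] [ 0.55902427 -0.00166448  1.06018404] [-2.17438523  2.16927165 -0.04157058] 0.9960530598958334
```

View pics/top0.png

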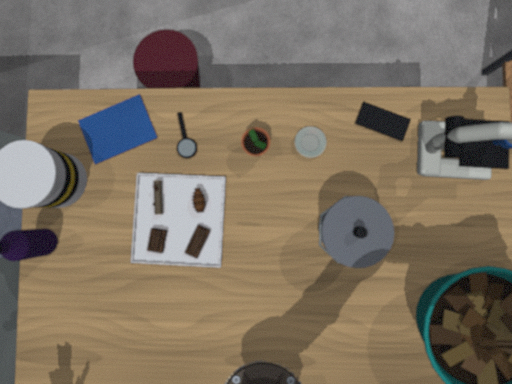

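View pics/scene0.png

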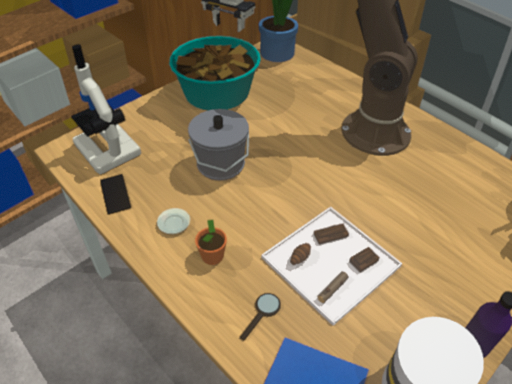

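Top view: the bucket with its lid is at (357,231), its knob at (360,231). The tray is centred at about (179,219), with the branch at (158,196), cone (200,200), bark_short (158,239) and bark_long (198,240). The dish (310,142), pot (256,140) and magnifier (187,148) are on the far side. The scene view agrees, and the bench between bucket and tray is free for the lid.

```bash
cat > h.py <<'E'
import cv2,numpy as np
from scipy.spatial.transform import Rotation as R
def rays(im,uv):
    K=np.array([[im["fx"],0,im["cx"]],[0,im["fy"],im["cy"]],[0,0,1]])
    p=cv2.undistortPoints(np.asarray(uv,np.float64).reshape(-1,1,2),K,np.asarray(im["dist"])).reshape(-1,2)
    return np.c_[p,np.ones(len(p))]@R.from_rotvec(im["rotation"]).as_matrix().T
def onplane(im,uv,z):
    d=rays(im,uv); o=np.asarray(im["xyz"]); return o+d*((z-o[2])/d[:,2])[:,None]
def cloud(im):
    v,u=np.mgrid[:384,:512]; d=rays(im,np.c_[u.ravel(),v.ravel()])
    return (np.asarray(im["xyz"])+d*im["z_map"].reshape(-1,1)).reshape(384,512,3)
def blobs(mask,amin=60):
    cs,_=cv2.findContours(mask.astype(np.uint8),cv2.RETR_EXTERNAL,cv2.CHAIN_APPROX_NONE)
    return [c.reshape(-1,2) for c in cs if cv2.contourArea(c)>amin]
def rect(pts):  # world points -> centre, long, short, direction of the long side (rad)
    (c,(w,h),a)=cv2.minAreaRect((pts[:,:2]*1000).astype(np.float32))
    if w<h: w,h,a=h,w,a+90
    return np.round(np.array(c)/1000,4),round(w),round(h),round(np.deg2rad(((a+90)%180)-90),3)
def plan(arm,wps):
    """wps: (x,y,z,closing direction rad). Prints rows (tool frame) from the measured pose; turn first, then shift."""
    s=arm.observe(); p=np.array(s["position"]); r=R.from_rotvec(s["ee_rot"])
    for x,y,z,a in wps:
        c=[R.from_matrix(np.array([np.cross(yy,[0,0,-1]),yy,[0,0,-1]]).T) for yy in ([np.cos(b),np.sin(b),0] for b in (a,a+np.pi))]
        t=min(c,key=lambda q:(r.inv()*q).magnitude())
        dv=(r.inv()*t).as_rotvec(); ds=t.inv().apply(np.array([x,y,z])-p)
        print("turn",np.round(dv,3),"then shift",np.round(ds,4),"n>=",int(np.ceil(np.linalg.norm(ds)/.06)))
        r=t;p=np.array([x,y,z])
E
python3 - <<'E'
from h import *
im=dict(np.load("top0.npz")); rgb=im["pixels"].astype(int); hsv=cv2.cvtColor(im["pixels"],cv2.COLOR_RGB2HSV)
C=cloud(im)
print("bench z",np.median(C[330:360,100:200,2]),"tray z",C[219,179,2],"flange",C[215,345,2],"knob",C[231,360,2])
V=hsv[...,2]
g=np.zeros((384,512),bool); g[180:260,138:220]=1
for c in blobs(g&(V<140)):
    w=onplane(im,c,0.022); print("piece",c.mean(0).round(),*rect(w))
sub=(C[...,2]>.145)&(C[...,2]<.17); sub[:,:300]=0; sub[:,420:]=0; sub[:180]=0; sub[280:]=0
for c in blobs(sub,1000):
    (x,y),r=cv2.minEnclosingCircle((onplane(im,c,.156)[:,:2]*1000).astype(np.float32)); print("flange",x,y,r)
k=np.zeros_like(g); k[215:250,340:380]=1
for c in blobs(k&(V<50),30):
    print("knob",rect(onplane(im,c,.19)))
E
```

```text
bench z 0.0006629202610136664 tray z 0.005142261327259812 flange 0.15640318220751748 knob 0.1901332399881649
piece [157. 239.] [0.4809 0.3175] 75 51 -0.161
piece [197. 241.] [0.4776 0.1966] 97 44 -0.456
piece [199. 200.] [0.5995 0.1936] 75 42 0.013
piece [158. 197.] [0.6082 0.3172] 99 30 0.023
flange 513.0010986328125 -237.3453826904297 92.1359634399414
knob (array([ 0.5153, -0.2331]), 29, 22, np.float64(-1.567))
```

```bash
python3 -c "
from h import *; from cell import arm
plan(arm,[(.513,-.237,.245,1.571),(.513,-.237,.180,1.571)])"
```

```text
turn [-0.001  0.     0.261] then shift [ 0.3521 -0.3664  0.    ] n>= 9
turn [0. 0. 0.] then shift [0.    0.    0.065] n>= 2
```

Call:
arm_command --targets '[[[0,0,0,0,0,0.13],[0,0,0,0,0,0.131],[0.04,-0.0415,0,0,0,0],[0.04,-0.0415,0,0,0,0],[0.04,-0.0415,0,0,0,0],[0.04,-0.0415,0,0,0,0],[0.04,-0.0415,0,0,0,0],[0.04,-0.0415,0,0,0,0],[0.04,-0.0415,0,0,0,0],[0.04,-0.0415,0,0,0,0]]]' --jaw 0.0918 --newtons 30

```text
clock: 1.35
position: [0.4821, -0.2704, 0.2455]
ee_rot: [-3.142, 0.001, 0.001]
force: [1.9, -0.4, -0.4]
width: 1.002
gripper_force: 0.0
```

```bash
python3 -c "
from h import *; from cell import arm
s=arm.observe();print(s['position'],s['ee_rot'],s['clock'],s['joints'])
plan(arm,[(.513,-.237,.245,1.571),(.513,-.237,.180,1.571)])"
```

```text
[ 0.48209999 -0.27044926  0.24554261] [-3.14156214e+00  7.19032225e-04  5.99721680e-04] 1.35 [ 0.48749178  0.32327    -0.09558421  1.74467562  0.03459897  1.07563703
 -1.19087983]
turn [-0.     0.    -0.001] then shift [ 0.0309 -0.0334  0.0005] n>= 1
turn [0. 0. 0.] then shift [0.    0.    0.065] n>= 2
```

Call:
arm_command --targets '[[[0.031,-0.0335,0,0,0,0],[0,0,0.033,0,0,0],[0,0,0.032,0,0,0],[0,0,0,0,0,0]]]'

```text
clock: 1.85
position: [0.5111, -0.2379, 0.1789]
ee_rot: [-3.14, -0.0, 0.006]
force: [0.8, 0.2, 0.7]
width: 1.002
gripper_force: 0.0
```

Call:
arm_command --targets '[[[0,0,0,0,0,0],[0,0,0,0,0,0],[0,0,0,0,0,0],[0,0,0,0,0,0]]]' --jaw 0.01

```text
clock: 2.35
position: [0.5123, -0.2386, 0.1812]
ee_rot: [3.141, -0.001, 0.001]
force: [0.5, 0.2, -0.7]
width: 0.618
gripper_force: 0.0
```

Call:
arm_command --targets '[[[0,0,0,0,0,0],[0,0,0,0,0,0],[0,0,0,0,0,0],[0,0,0,0,0,0],[0,0,0,0,0,0]]]'

```text
clock: 2.98
position: [0.5122, -0.2386, 0.1807]
ee_rot: [3.141, -0.001, 0.0]
force: [0.2, -1.1, 0.3]
width: 0.321
gripper_force: 30.0
```

Call:
arm_command --targets '[[[0,0,-0.02,0,0,0],[0,0,-0.04,0,0,0],[0,0,-0.02,0,0,0],[0,0,0,0,0,0]]]'

```text
clock: 3.48
position: [0.5129, -0.2386, 0.2619]
ee_rot: [3.141, -0.0, 0.004]
force: [-0.6, -0.6, -2.2]
width: 0.326
gripper_force: 30.0
```

```bash
python3 -c "
from h import *; from cell import arm
plan(arm,[(.45,-.04,.26,1.571),(.45,-.04,.042,1.571)])"
```

```text
turn [ 0.001 -0.002 -0.   ] then shift [-0.0629 -0.1986  0.0019] n>= 4
turn [0. 0. 0.] then shift [0.    0.    0.218] n>= 4
```

Call:
arm_command --targets '[[[-0.01,-0.033,0,0,0,0],[-0.016,-0.05,0,0,0,0],[-0.016,-0.05,0,0,0,0],[-0.014,-0.043,0,0,0,0],[-0.007,-0.023,0.02,0,0,0],[0,0,0.05,0,0,0],[0,0,0.055,0,0,0],[0,0,0.05,0,0,0],[0,0,0.03,0,0,0],[0,0,0.01,0,0,0]]]'

```text
clock: 4.72
position: [0.4471, -0.0393, 0.0434]
ee_rot: [-3.141, -0.0, 0.008]
force: [-0.4, 0.2, -1.1]
width: 0.32
gripper_force: 30.0
```

Call:
arm_command --targets '[[[0,0,0.004,0,0,0],[0,0,0,0,0,0]]]'

```text
clock: 4.97
position: [0.4498, -0.0395, 0.0423]
ee_rot: [3.142, -0.0, 0.002]
force: [0.0, -1.1, -0.8]
width: 0.32
gripper_force: 30.0
```

Call:
arm_command --targets '[[[0,0,0,0,0,0],[0,0,0,0,0,0]]]' --jaw 0.08

```text
clock: 5.22
position: [0.4499, -0.0395, 0.0425]
ee_rot: [3.141, -0.001, 0.003]
force: [-0.1, 0.8, 0.7]
width: 0.487
gripper_force: 0.0
```

Call:
arm_command --targets '[[[0,0,0,0,0,0],[0,0,-0.04,0,0,0],[0,0,-0.05,0,0,0],[0,0,-0.01,0,0,0]]]' --jaw 0.07

```text
clock: 5.72
position: [0.4511, -0.0394, 0.1447]
ee_rot: [3.141, -0.001, 0.009]
force: [0.9, -0.6, -0.6]
width: 0.762
gripper_force: 0.0
```

```bash
python3 -c "
from h import *; from cell import arm
plan(arm,[(.481,.3175,.142,1.41),(.481,.3175,.028,1.41)])"
```

```text
turn [-0.    -0.005  0.16 ] then shift [-0.0276 -0.3571  0.0027] n>= 6
turn [0. 0. 0.] then shift [0.    0.    0.114] n>= 2
```

Call:
arm_command --targets '[[[0,0,0,0,0,0.16],[-0.0035,-0.045,0,0,0,0],[-0.004,-0.053,0,0,0,0],[-0.004,-0.053,0,0,0,0],[-0.004,-0.053,0,0,0,0],[-0.004,-0.053,0,0,0,0],[-0.004,-0.053,0,0,0,0],[-0.004,-0.047,0,0,0,0],[0,0,0.03,0,0,0],[0,0,0,0,0,0]]]'

```text
clock: 6.98
position: [0.4774, 0.3163, 0.1092]
ee_rot: [3.128, -0.25, -0.006]
force: [-1.3, -1.7, 0.5]
width: 0.76
gripper_force: 0.0
```

Run:
```python
from h import *; from cell import arm
im=arm.get_image("top"); np.savez("top1.npz",**im)
sc=arm.get_image("scene")
cv2.imwrite("pics/both1.png",cv2.resize(np.vstack([im["pixels"],sc["pixels"]])[:,:,::-1],(400,600),interpolation=cv2.INTER_AREA))
C=cloud(im)
sub=(C[...,2]>.143)&(C[...,2]<.158); sub[:,:290]=0; sub[:,430:]=0; sub[:180]=0; sub[290:]=0
for c in blobs(sub,200):
    (x,y),r=cv2.minEnclosingCircle((onplane(im,c,.150)[:,:2]*1000).astype(np.float32)); print("rim",x,y,r)
lid=(C[...,2]>.01)&(C[...,2]<.03)
for c in blobs(lid,1500):
    (x,y),r=cv2.minEnclosingCircle((onplane(im,c,.016)[:,:2]*1000).astype(np.float32)); print("lid",x,y,r)
plan(arm,[(.481,.3175,.028,1.41)])
```

```text
rim 513.493896484375 -235.92715454101562 90.50179290771484
lid 451.0852355957031 -36.40380096435547 91.7947998046875
turn [ 0.001  0.001 -0.   ] then shift [ 0.0018 -0.0014  0.0835] n>= 2
```

View pics/both1.png

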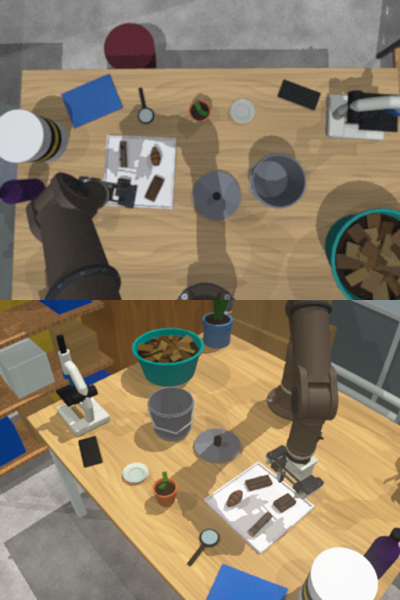

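The lid lies flat at (217,194), the bucket is open at (277,180), and the gripper is over the short bark at (122,190). Going down.

Call:
arm_command --targets '[[[0.002,0,0.035,0,0,0],[0,0,0.035,0,0,0],[0,0,0.013,0,0,0],[0,0,0,0,0,0]]]'

```text
clock: 7.58
position: [0.4813, 0.3166, 0.029]
ee_rot: [3.131, -0.252, -0.0]
force: [-0.4, 0.4, 0.2]
width: 0.764
gripper_force: 0.0
```

Call:
arm_command --targets '[[[0,0,0,0,0,0],[0,0,0,0,0,0],[0,0,0,0,0,0],[0,0,0,0,0,0]]]' --jaw 0.01 --newtons 35

```text
clock: 8.07
position: [0.4815, 0.3173, 0.0296]
ee_rot: [-3.131, 0.251, -0.002]
force: [-0.3, -0.6, 7.1]
width: 0.52
gripper_force: 35.0
```

Call:
arm_command --targets '[[[0,0,-0.03,0,0,0],[0,0,-0.055,0,0,0],[0,0,-0.06,0,0,0],[0,0,-0.05,0,0,0],[0,0,-0.025,0,0,-0.16]]]'

```text
clock: 8.7
position: [0.4816, 0.3177, 0.2522]
ee_rot: [-3.139, -0.004, -0.006]
force: [-0.1, 0.5, -1.5]
width: 0.518
gripper_force: 35.0
```

```bash
python3 -c "
from h import *; from cell import arm
plan(arm,[(.513,-.26,.25,1.571),(.513,-.26,.14,1.571)])"
```

```text
turn [-0.002 -0.004  0.003] then shift [0.0312 0.5777 0.0022] n>= 10
turn [0. 0. 0.] then shift [0.   0.   0.11] n>= 2
```

Call:
arm_command --targets '[[[0.002,0.04,0,0,0,0],[0.0035,0.06,0,0,0,0],[0.0035,0.06,0,0,0,0],[0.0035,0.06,0,0,0,0],[0.0035,0.06,0,0,0,0],[0.0035,0.06,0,0,0,0],[0.0035,0.06,0,0,0,0],[0.003,0.06,0,0,0,0],[0.003,0.06,0,0,0,0],[0.0025,0.058,0,0,0,0]]]'

```text
clock: 9.95
position: [0.5122, -0.2629, 0.249]
ee_rot: [3.141, -0.0, 0.001]
force: [1.4, 0.4, -0.5]
width: 0.519
gripper_force: 35.0
```

Call:
arm_command --targets '[[[0,0,0.03,0,0,0],[0,0,0,0,0,0]]]'

```text
clock: 10.2
position: [0.5109, -0.2606, 0.2169]
ee_rot: [-3.14, 0.002, 0.006]
force: [-0.4, -0.2, 0.6]
width: 0.518
gripper_force: 35.0
```

```bash
python3 -c "
from h import *; from cell import arm
plan(arm,[(.513,-.26,.14,1.571)])"
```

```text
turn [-0.002  0.004 -0.001] then shift [ 0.0021 -0.0006  0.0769] n>= 2
```

Call:
arm_command --targets '[[[0.001,0,0.04,0,0,0],[0,0,0.038,0,0,0],[0,0,0,0,0,0]]]'

```text
clock: 10.58
position: [0.5123, -0.2592, 0.1395]
ee_rot: [-3.139, -0.003, 0.006]
force: [-0.7, -0.2, -0.2]
width: 0.52
gripper_force: 35.0
```

Call:
arm_command --targets '[[[0,0,0,0,0,0],[0,0,0,0,0,0],[0,0,-0.03,0,0,0],[0,0,-0.04,0,0,0],[0,0,-0.04,0,0,0],[0,0,0,0,0,0]]]' --jaw 0.06

```text
clock: 11.32
position: [0.5155, -0.2618, 0.2556]
ee_rot: [3.138, -0.001, 0.012]
force: [0.6, 0.2, -0.3]
width: 0.653
gripper_force: 0.0
```

```bash
python3 -c "
from h import *; from cell import arm
plan(arm,[(.4776,.1955,.25,1.115),(.4776,.1955,.028,1.115)])"
```

```text
turn [ 0.001 -0.008  0.455] then shift [-0.2353 -0.3939  0.0056] n>= 8
turn [0. 0. 0.] then shift [0.    0.    0.222] n>= 4
```

Call:
arm_command --targets '[[[0,0,0,0,0,0.152],[0,0,0,0,0,0.152],[0,0,0,0,0,0.151],[-0.02,-0.035,0,0,0,0],[-0.03,-0.05,0.01,0,0,0],[-0.03,-0.05,0.02,0,0,0],[-0.03,-0.05,0.02,0,0,0],[-0.03,-0.05,0.02,0,0,0],[-0.03,-0.05,0.02,0,0,0],[-0.03,-0.05,0.02,0,0,0]]]' --jaw 0.07

```text
clock: 12.58
position: [0.4808, 0.1296, 0.1405]
ee_rot: [-3.06, 0.709, -0.001]
force: [0.4, -0.4, 1.0]
width: 0.763
gripper_force: 0.0
```

Call:
arm_command --targets '[[[-0.0345,-0.057,0,0,0,0],[0,0,0.03,0,0,0],[0,0,0,0,0,0]]]'

```text
clock: 12.95
position: [0.474, 0.1899, 0.1093]
ee_rot: [3.059, -0.706, -0.005]
force: [-0.5, 0.7, -0.1]
width: 0.761
gripper_force: 0.0
```

```bash
python3 -c "
from h import *; from cell import arm
plan(arm,[(.4776,.1955,.028,1.115)])"
```

```text
turn [0.003 0.002 0.002] then shift [ 0.0008 -0.0067  0.0813] n>= 2
```

Call:
arm_command --targets '[[[0.001,-0.0065,0.03,0,0,0],[0,0,0.035,0,0,0],[0,0,0.016,0,0,0],[0,0,0,0,0,0]]]'

```text
clock: 13.45
position: [0.4792, 0.1945, 0.0296]
ee_rot: [3.059, -0.711, -0.001]
force: [0.9, 0.0, -0.3]
width: 0.764
gripper_force: 0.0
```

Call:
arm_command --targets '[[[0,0,0,0,0,0],[0,0,0,0,0,0],[0,0,0,0,0,0],[0,0,0,0,0,0]]]' --jaw 0.01

```text
clock: 13.95
position: [0.4797, 0.1956, 0.0304]
ee_rot: [-3.06, 0.709, -0.001]
force: [-1.4, -0.2, 6.1]
width: 0.474
gripper_force: 35.0
```

Call:
arm_command --targets '[[[0,0,-0.03,0,0,0],[0,0,-0.055,0,0,0],[0,0,-0.06,0,0,0],[0,0,-0.05,0,0,-0.152],[0,0,-0.025,0,0,-0.152],[0,0,0,0,0,-0.151]]]'

```text
clock: 14.7
position: [0.4802, 0.196, 0.2523]
ee_rot: [-3.14, -0.007, -0.007]
force: [0.6, 0.4, -1.1]
width: 0.475
gripper_force: 34.9
```

```bash
python3 -c "
from h import *; from cell import arm
plan(arm,[(.513,-.215,.25,1.571),(.513,-.215,.14,1.571)])"
```

```text
turn [-0.002 -0.004  0.005] then shift [0.0327 0.411  0.0023] n>= 7
turn [0. 0. 0.] then shift [0.   0.   0.11] n>= 2
```

Call:
arm_command --targets '[[[0.004,0.04,0,0,0,0],[0.004,0.058,0,0,0,0],[0.005,0.058,0,0,0,0],[0.005,0.058,0,0,0,0],[0.005,0.058,0,0,0,0],[0.005,0.058,0,0,0,0],[0.005,0.055,0,0,0,0],[0,0.027,0,0,0,0],[0,0,0.02,0,0,0],[0,0,0.02,0,0,0]]]'

```text
clock: 15.95
position: [0.512, -0.217, 0.2093]
ee_rot: [3.142, -0.002, 0.0]
force: [0.5, 0.3, -0.1]
width: 0.475
gripper_force: 34.9
```

Call:
arm_command --targets '[[[0,0,0.04,0,0,0],[0,0,0.03,0,0,0],[0,0,0,0,0,0]]]'

```text
clock: 16.32
position: [0.5105, -0.2159, 0.1379]
ee_rot: [-3.14, 0.0, 0.007]
force: [0.3, -0.4, -0.3]
width: 0.475
gripper_force: 34.9
```

Call:
arm_command --targets '[[[0,0,0,0,0,0],[0,0,0,0,0,0],[0,0,-0.03,0,0,0],[0,0,-0.04,0,0,0],[0,0,-0.04,0,0,0],[0,0,0,0,0,0]]]' --jaw 0.058

```text
clock: 17.08
position: [0.5143, -0.2172, 0.2542]
ee_rot: [3.139, -0.001, 0.012]
force: [0.7, -0.2, 0.3]
width: 0.63
gripper_force: 0.0
```

```bash
python3 -c "
from h import *; from cell import arm
plan(arm,[(.6082,.316,.17,1.594),(.6082,.316,.026,1.594)])"
```

```text
turn [ 0.003 -0.008 -0.024] then shift [ 0.1063 -0.5309  0.0842] n>= 10
turn [0. 0. 0.] then shift [0.    0.    0.144] n>= 3
```

Call:
arm_command --targets '[[[0,-0.025,0,0,0,-0.023],[0.009,-0.053,0,0,0,0],[0.013,-0.058,0,0,0,0],[0.013,-0.058,0,0,0,0],[0.013,-0.058,0.01,0,0,0],[0.013,-0.058,0.01,0,0,0],[0.013,-0.058,0.015,0,0,0],[0.013,-0.058,0.015,0,0,0],[0.013,-0.058,0.015,0,0,0],[0.007,-0.047,0.02,0,0,0]]]' --jaw 0.058

```text
clock: 18.32
position: [0.6063, 0.3209, 0.1636]
ee_rot: [-3.14, -0.04, 0.002]
force: [0.4, -1.0, 0.0]
width: 0.631
gripper_force: 0.0
```

Call:
arm_command --targets '[[[0,0,0.03,0,0,0],[0,0,0,0,0,0]]]'

```text
clock: 18.58
position: [0.6046, 0.3171, 0.1314]
ee_rot: [3.138, 0.04, -0.009]
force: [-0.6, -0.7, -0.4]
width: 0.631
gripper_force: 0.0
```

```bash
python3 -c "
from h import *; from cell import arm
plan(arm,[(.6082,.316,.027,1.594)])
im=arm.get_image('top')
cv2.imwrite('pics/b2.png',cv2.resize(im['pixels'][150:290,100:420,::-1],(800,350)))"
```

```text
turn [0.003 0.006 0.002] then shift [0.0036 0.0012 0.1044] n>= 2
```

View pics/b2.png

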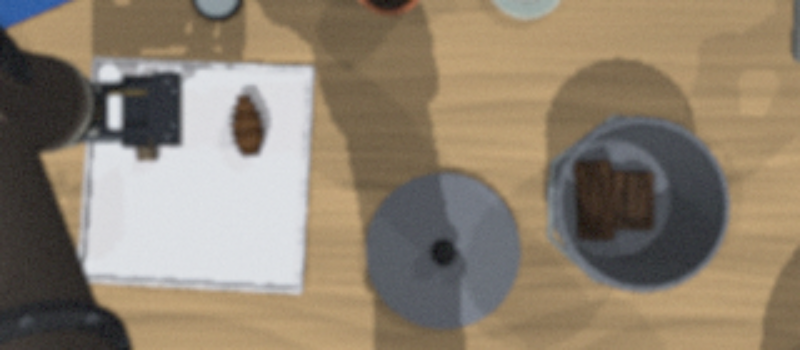

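Both bark slabs lie side by side in the bucket, at (598,200) and (635,200) in the crop. The cone at (248,125) is untouched, and the gripper is over the branch. Going down for it.

Call:
arm_command --targets '[[[0.002,0.001,0.045,0,0,0],[0,0,0.045,0,0,0],[0,0,0.014,0,0,0],[0,0,0,0,0,0]]]'

```text
clock: 19.12
position: [0.6099, 0.3156, 0.0314]
ee_rot: [3.141, 0.035, -0.0]
force: [0.8, 0.0, -0.2]
width: 0.629
gripper_force: 0.0
```

Call:
arm_command --targets '[[[0,0,0,0,0,0],[0,0,0,0,0,0],[0,0,0,0,0,0],[0,0,0,0,0,0],[0,0,0,0,0,0]]]' --jaw 0.005

```text
clock: 19.75
position: [0.6099, 0.3161, 0.0312]
ee_rot: [-3.141, -0.036, -0.001]
force: [-0.4, -0.4, 4.5]
width: 0.239
gripper_force: 34.8
```

Call:
arm_command --targets '[[[0,0,-0.03,0,0,0],[0,0,-0.055,0,0,0],[0,0,-0.06,0,0,0],[0,0,-0.05,0,0,0],[0,0,-0.025,0,0,0]]]'

```text
clock: 20.38
position: [0.6104, 0.3163, 0.2541]
ee_rot: [-3.139, -0.035, -0.005]
force: [-0.1, -1.0, -0.5]
width: 0.232
gripper_force: 34.8
```

```bash
python3 -c "
from h import *; from cell import arm
plan(arm,[(.513,-.24,.25,1.594),(.513,-.24,.145,1.594)])"
```

```text
turn [-0.002 -0.003 -0.001] then shift [-0.1103  0.5539  0.0041] n>= 10
turn [0. 0. 0.] then shift [0.    0.    0.105] n>= 2
```

Call:
arm_command --targets '[[[-0.008,0.04,0,0,0,0],[-0.012,0.06,0,0,0,0],[-0.012,0.06,0,0,0,0],[-0.012,0.06,0,0,0,0],[-0.012,0.06,0,0,0,0],[-0.012,0.06,0,0,0,0],[-0.012,0.06,0,0,0,0],[-0.012,0.06,0,0,0,0],[-0.012,0.06,0,0,0,0],[-0.006,0.034,0,0,0,0]]]'

```text
clock: 21.62
position: [0.5107, -0.2444, 0.2506]
ee_rot: [3.14, 0.029, -0.001]
force: [0.2, 0.1, -0.8]
width: 0.237
gripper_force: 34.8
```

Call:
arm_command --targets '[[[0,0,0.03,0,0,0],[0,0,0.035,0,0,0],[0,0,0,0,0,0]]]'

```text
clock: 22.0
position: [0.5104, -0.2399, 0.1834]
ee_rot: [-3.139, -0.036, 0.008]
force: [-0.8, 0.1, -0.9]
width: 0.237
gripper_force: 34.8
```

```bash
python3 -c "
from h import *; from cell import arm
plan(arm,[(.513,-.24,.145,1.594)])"
```

```text
turn [-0.002  0.005 -0.001] then shift [0.0026 0.0002 0.0384] n>= 1
```

Call:
arm_command --targets '[[[0.001,0,0.035,0,0,0],[0,0,0.023,0,0,0],[0,0,0,0,0,0]]]'

```text
clock: 22.38
position: [0.513, -0.2402, 0.1276]
ee_rot: [-3.141, -0.036, 0.003]
force: [0.1, -0.7, 0.2]
width: 0.232
gripper_force: 34.8
```

Call:
arm_command --targets '[[[0,0,0,0,0,0],[0,0,0,0,0,0],[0,0,-0.03,0,0,0],[0,0,-0.05,0,0,0],[0,0,-0.05,0,0,0],[0,0,0,0,0,0]]]' --jaw 0.055

```text
clock: 23.12
position: [0.5157, -0.2414, 0.2631]
ee_rot: [3.138, 0.035, 0.014]
force: [1.5, 0.0, -0.5]
width: 0.599
gripper_force: 0.0
```

```bash
python3 -c "
from h import *; from cell import arm
plan(arm,[(.4498,-.0395,.15,1.571),(.4498,-.0395,.042,1.571)])"
```

```text
turn [ 0.003 -0.009  0.022] then shift [-0.0658 -0.2019  0.1131] n>= 5
turn [0. 0. 0.] then shift [0.    0.    0.108] n>= 2
```

Call:
arm_command --targets '[[[-0.011,-0.04,0,0,0,0.022],[-0.016,-0.05,0,0,0,0],[-0.016,-0.05,0.02,0,0,0],[-0.014,-0.045,0.03,0,0,0],[-0.007,-0.016,0.04,0,0,0],[0,0,0.03,0,0,0],[0,0,0,0,0,0]]]'

```text
clock: 24.0
position: [0.4466, -0.0396, 0.1362]
ee_rot: [3.142, 0.002, -0.007]
force: [-0.2, -0.3, 0.7]
width: 0.598
gripper_force: 0.0
```

Run:
```python
from h import *; from cell import arm
plan(arm,[(.4498,-.0395,.042,1.571)])
im=arm.get_image("top"); 
cv2.imwrite('pics/b3.png',cv2.resize(im['pixels'][150:290,100:420,::-1],(800,350)))
C=cloud(im); k=C[190:270,325:395,2]; print("max heights inside", np.percentile(C[218:244,335:370,2],[5,50,95]))
```

```text
turn [0.    0.004 0.001] then shift [ 0.0032 -0.0001  0.0942] n>= 2
max heights inside [0.00456829 0.03445255 0.05942603]
```

View pics/b3.png

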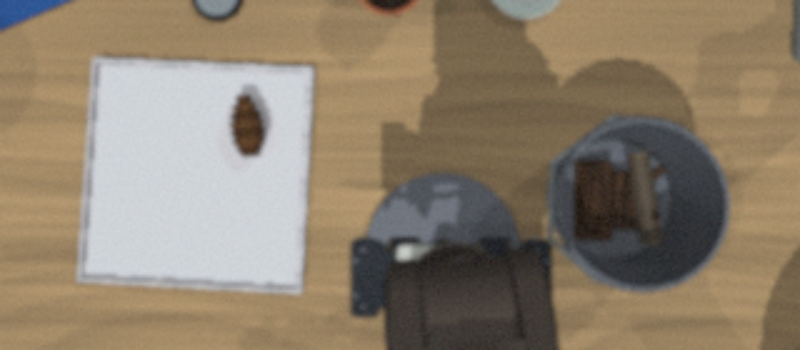

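All three pieces lie low in the bucket at (615,200), and the cone at (248,125) hasn't moved. Fetching the lid.

Call:
arm_command --targets '[[[0.001,0,0.04,0,0,0],[0,0,0.04,0,0,0],[0,0,0.014,0,0,0],[0,0,0,0,0,0]]]'

```text
clock: 24.55
position: [0.4496, -0.04, 0.0442]
ee_rot: [3.141, 0.001, -0.0]
force: [-0.5, -0.6, 0.3]
width: 0.598
gripper_force: 0.0
```

Call:
arm_command --targets '[[[0,0,0,0,0,0],[0,0,0,0,0,0],[0,0,0,0,0,0],[0,0,0,0,0,0],[0,0,0,0,0,0]]]' --jaw 0.01

```text
clock: 25.18
position: [0.4498, -0.0399, 0.0444]
ee_rot: [3.141, 0.001, 0.002]
force: [-1.9, 0.7, 8.8]
width: 0.319
gripper_force: 35.0
```

Call:
arm_command --targets '[[[0,0,-0.03,0,0,0],[0,0,-0.055,0,0,0],[0,0,-0.06,0,0,0],[0,0,-0.05,0,0,0],[0,0,-0.025,0,0,0],[0,0,0,0,0,0]]]'

```text
clock: 25.92
position: [0.4501, -0.0398, 0.2654]
ee_rot: [3.141, 0.001, 0.006]
force: [0.0, -0.1, -1.2]
width: 0.32
gripper_force: 35.0
```

```bash
python3 -c "
from h import *; from cell import arm
plan(arm,[(.5127,-.2375,.26,1.571),(.5127,-.2375,.182,1.571)])"
```

```text
turn [ 0.    -0.004  0.   ] then shift [0.0625 0.1977 0.0054] n>= 4
turn [0. 0. 0.] then shift [0.    0.    0.078] n>= 2
```

Call:
arm_command --targets '[[[0.01,0.033,0,0,0,0],[0.016,0.05,0,0,0,0],[0.016,0.05,0,0,0,0],[0.014,0.043,0,0,0,0],[0.0065,0.0215,0,0,0,0],[0,0,0.02,0,0,0],[0,0,0.02,0,0,0],[0,0,0,0,0,0],[0,0,0,0,0,0],[0,0,0,0,0,0]]]'

```text
clock: 27.18
position: [0.5124, -0.2372, 0.2245]
ee_rot: [3.141, 0.002, 0.002]
force: [-0.4, 0.3, -1.5]
width: 0.321
gripper_force: 35.0
```

```bash
python3 -c "
from h import *; from cell import arm
plan(arm,[(.5127,-.2375,.1844,1.571)])"
```

```text
turn [ 0.    -0.001  0.001] then shift [0.0003 0.0003 0.0401] n>= 1
```

Call:
arm_command --targets '[[[0,0,0.01,0,0,0],[0,0,0.01,0,0,0],[0,0,0.01,0,0,0],[0,0,0.008,0,0,0],[0,0,0.001,0,0,0],[0,0,0,0,0,0],[0,0,0,0,0,0]]]'

```text
clock: 28.05
position: [0.5117, -0.2372, 0.1846]
ee_rot: [-3.141, -0.001, 0.001]
force: [-1.9, 0.9, 2.4]
width: 0.319
gripper_force: 35.0
```

Call:
arm_command --targets '[[[0,0,0,0,0,0],[0,0,0,0,0,0],[0,0,0,0,0,0],[0,0,0,0,0,0],[0,0,-0.03,0,0,0],[0,0,-0.05,0,0,0],[0,0,-0.04,0,0,0],[-0.04,0,0,0,0,0],[-0.05,0.04,0,0,0,0],[-0.04,0.04,0,0,0,0]]]' --jaw 0.07

```text
clock: 29.3
position: [0.3816, -0.317, 0.3051]
ee_rot: [3.141, 0.003, 0.001]
force: [-0.3, -0.9, -0.1]
width: 0.762
gripper_force: 0.0
```

Call:
arm_command --targets '[[[0,0.06,0,0,0,0],[0,0.06,0,0,0,0],[0,0.06,0,0,0,0],[0,0.06,0,0,0,0],[0,0.04,0,0,0,0],[0,0,0,0,0,0],[0,0,0,0,0,0]]]'

```text
clock: 30.18
position: [0.3837, -0.5959, 0.3043]
ee_rot: [-3.141, -0.002, 0.0]
force: [-0.3, 0.3, -0.4]
width: 0.763
gripper_force: 0.0
```

Run:
```python
from h import *; from cell import arm
s=arm.observe(); print(s["clock"],s["position"])
im=arm.get_image("top"); sc=arm.get_image("scene")
cv2.imwrite('pics/end.png',cv2.resize(np.vstack([im['pixels'][120:300,100:500],sc["pixels"][100:280,100:500]])[:,:,::-1],(660,594)))
C=cloud(im)
sub=(C[...,2]>.146)&(C[...,2]<.17); sub[:,:300]=0; sub[:,420:]=0; sub[:180]=0; sub[280:]=0
for c in blobs(sub,1000):
    (x,y),r=cv2.minEnclosingCircle((onplane(im,c,.156)[:,:2]*1000).astype(np.float32)); print("flange",x,y,r)
P=C[cv2.erode(sub.astype(np.uint8),np.ones((7,7)))>0]; P=P[np.abs(P[:,2]-np.median(P[:,2]))<.008]
a=np.linalg.lstsq(np.c_[P[:,:2]-P[:,:2].mean(0),np.ones(len(P))],P[:,2],rcond=None)[0]; print("plane",a)
```

```text
30.175 [ 0.38365396 -0.5958806   0.30434291]
flange 512.4994506835938 -234.07366943359375 92.1786117553711
plane [0.00053294 0.00189857 0.15635652]
```

View pics/end.png

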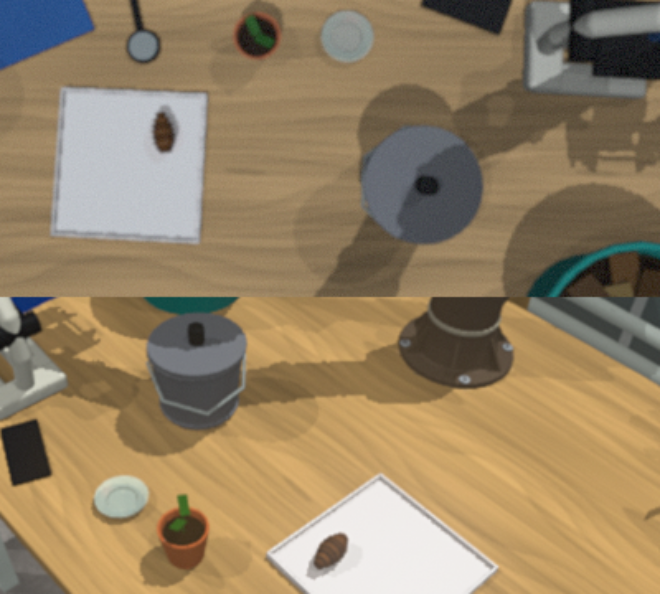

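The lid sits level on the bucket at (422,185): its top is 156.4 mm high, the tilt is about 2 mrad, and it is within about 2 mm of the rim centre. The cone is still at (164,132) and the arm is clear, so I'm handing in.

```bash
python3 -c "
from cell import arm
print(arm.sign_off())"
```

```text
the job is handed in; nothing more can be done
None
```

I handed the job in at about 30 s: both bark slabs and the branch are in the bucket, the lid is back on and level, and the pine cone, dish, magnifier and flowerpot were left in place (no verdict was returned).

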